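# Set up the disc sharpener: coarse disc and cap on, finer discs on the post in order

### The arm

A 6-joint arm with a two-finger parallel gripper is mounted at the origin on the work surface; the furniture and walls round the work are solid. World frame = base frame: x ahead of the robot, y to its left, z up, the work surface at z = 0. Lengths are in mm, angles in rad, forces in N, time in s.
With the tool pointing down it reaches from about 300 to 850 mm from the base axis. Payload 4.2 kg.
Tool frame: the origin (TCP) lies at the very end of the fingers, on their centre line; the grasp point (between the pads) lies 19 mm behind it; z points along the fingers, y is the line along which they close (so a half turn about z gives the same grasp; the last joint's range is limited). The gripper opens to 91 mm and grips with 3 to 60 N. Pads are 32 mm wide; open, the fingers measure 118 mm over their backs; the gripper's body (76 mm by 178 mm) begins 60 mm behind the grasp point.
Start: joints at [-1.163, 0.32, 1.565, -0, 1.257, -0.02], TCP at [238.555, -523.196, 213.976] pointing down, gripper open.
Joint ranges: [-3.11, 3.11], [-0.84, 2.01], [0.21, 2.61], [-1.34, 4.49], [0.05, 2.63], [-2.56, 2.56]. Speed limits (rad/s): [2.57, 2.57, 3.14, 3.14, 3.14, 3.14].

### API

Orientations are given as a unit quaternion [x, y, z, w].
In Python, from rig import env, kinematics, vision, order, trace gives the robot as it stands. Calls block until the motion is done:
- env.reach(position, orientation): joint-space move of the TCP to a pose.
- env.move_l(position, rotation=None, rate=150, stop_force=None): straight line of the TCP; rotation=None keeps the orientation; rate is the mean speed in mm/s. With stop_force (N) it stops when the force on the tool has changed by that much, and returns True; else False.
- env.move_j(angles): joint-space move.
- env.gripper_to(opening): opening from 0.0 (shut) to 1.0 (fully open); the grip force is fixed at half the most; returns when the fingers have stopped.
- env.dwell(seconds).
- kinematics.ik(position, orientation): joint angles nearest the present ones, or None.
- vision.snapshot(name): name is "scene" or "top"; returns a dict with "img" (420x560x3 uint8, red, green, blue), "z_map" (420x560 float32, mm along the optical axis (not along the pixel's ray), 0 where there is no reading), "intrinsics" (3x3 intrinsics, pixels), "R" (3x3) and "t" (3): a world point X has camera coordinates R X + t. Camera axes: x right, y down, z forward; pixel columns grow to the right and rows downward; lengths in mm; the calibration is good to about 2 mm. A picture is of the moment at which its call begins.
A pose or a line that the arm cannot do raises env.MotionError and nothing moves.
- order.finish_job(): hands the job in; it is judged then, once.
Trained networks look in the newest picture that a camera, given by its name, has taken for a name from the list of things; names that differ only in an ending like _2 or _b are one class to them, and where a whole thing is asked for, a point or a joint stands for the part that bears it (a point fixed in the world has none). Each returns a list of dicts, best first, with "conf" (0 to 1); they miss things now and then, are a little off and sometimes report something else, mostly with a low value. They report only what shows in the picture. A call takes as long as a camera call.
- trace(camera, thing): "region" (420x560 bool, what is visible of it) and "bbox" ([left, top, width, height] in pixels, round what is visible of it).
Readings, each from a call of its own:
- env.current_clock(): time.
- env.current_joint_pos(): joint angles.
- env.current_joint_vel(): joint speeds.
- env.current_tau(): joint torques, N m.
- env.current_eef_pos(): TCP position.
- env.current_ee_rot(): TCP orientation.
- env.current_force(): force on the tool from outside, world axes, zero at the start.
- env.current_ft_torque(): the same for the moment, N m.
- env.current_gripper_width(): opening from 0.0 (shut) to 1.0 (fully open).
- env.current_gripper_force(): force on a finger pad.
Only numpy, scipy, OpenCV 4.12 (cv2) and the standard library are available. Lean on these libraries where they do the work, as an engineer would, in place of code of your own. Each camera call takes 0.05 s, during which the arm holds its last target. There are 200 camera calls.

### The job

Make the disc sharpener ready for grinding the chisels. Fit the coarse (black) lapping disc over the sharpener's spindle, turned so that its holes line up with the three drive pins and it lies fully home, and then push the red clamp cap onto the spindle on top of it. Put the other two lapping discs face up over the storage post, the fine (white) one at the bottom and the medium (blue) one on top of it so that it comes to hand next; leave the roll of tape, the wedge and the tin of nails where they are.

Things in the scene. Friction and masses are not known exactly. Their poses are not given: they have to be found in the camera images.
- coarse_disc: Lapping disc, face up, flat face black (coarse grit): plate 92 mm across, 8 mm thick. Bare round boss in the middle, 40 mm across, top 32 mm above the underside: grip it from above. Right through: 18 mm bore and three 12 mm drive holes, 33 mm from the centre, 120 deg apart. Origin: centre of underside; z up; one hole on the x axis, others at +-120 deg. 150 to 300 g.
- medium_disc: Lapping disc, face up, flat face blue (medium grit): plate 92 mm across, 8 mm thick. Bare round boss in the middle, 40 mm across, top 32 mm above the underside: grip it from above. Right through: 18 mm bore and three 12 mm drive holes, 33 mm from the centre, 120 deg apart. Origin: centre of underside; z up; one hole on the x axis, others at +-120 deg. 150 to 300 g.
- fine_disc: Lapping disc, face up, flat face off-white (fine grit): plate 92 mm across, 8 mm thick. Bare round boss in the middle, 40 mm across, top 32 mm above the underside: grip it from above. Right through: 18 mm bore and three 12 mm drive holes, 33 mm from the centre, 120 deg apart. Origin: centre of underside; z up; one hole on the x axis, others at +-120 deg. 150 to 300 g.
- clamp_cap: Red fluted clamp cap, steel disc on its top: 36 mm across, 28 mm tall, standing on its open end, where a 17 mm socket, 16 mm deep, opens downward. It slips over the spindle's end (no screwing) and rests on the boss of the fitted disc. Origin: centre of its underside; z up. 60 g.
- sharpener: Disc sharpener, fixed: round green housing, 150 mm across; black panel to 92 mm at -x; tool-rest bar 56 to 70 mm out at +x, top 82 mm up. Steel flange 88 mm across, face 70 mm above the bench (a disc's underside lies here), with spindle (14 mm across, top at 116 mm, last 8 mm tapered) and 3 brass pins (8 mm across, 7 tall, 33 mm from axis). Origin: axis at bench height; pins at 0 and +-120 deg from its x.
- storage_post: Storage post, fixed: round dark wooden foot 112 mm across with a grey felt pad (top 14 mm above the bench) and an upright steel post in its middle, 14 mm across, top 96 mm above the bench, last 8 mm tapered. A disc threaded over it lies on the pad or on the boss of the disc beneath. Origin: on the axis at bench height; z up.
- masking_tape: Roll of pale masking tape lying flat, 92 mm across, 24 mm tall; bystander, must be left where it is. Origin: centre of its underside.
- wedge: Small hardwood wedge, 35 x 82 x 18 mm, lying near the far edge of the bench; bystander, must be left where it is. Origin: centre of its underside. (Not listed: a fixed timber beam, 60 mm wide and 118 mm high, lies slantwise across the bench from about x 0.70, y 0.04 to x 0.05, y -0.46: lift things over it.)
- nail_tin: Open grey tin of nails, 68 mm across, 62 mm tall; bystander, must be left where it is. Origin: centre of its underside.

How it is judged:
By the outcome, as a careful person would: the job done as asked, in the order asked, and still so for the second after the job is handed in, with the robot touching nothing.
It also fails if it takes over 120 s, if anything falls off the work surface, if the arm or the gripper's body presses on something with over 40 N, if the wrist force passes 120 N, or if a joint passes its speed limit or range.

## Working session

There is one attempt and no reset: what is moved stays moved. The work goes in short steps, each a Python script; the robot and the scene stay as the last script left them, time stands still between calls to the robot, and variables do not carry over. Pictures are saved under pics/ and viewed, at most 14 in all, crops included, and the job is handed in when it is done.

```bash
ls; mkdir -p pics; cat > h.py <<'E'
import numpy as np, cv2
from rig import env, kinematics, vision, order, trace
def snap(cam,fn=None):
    s=vision.snapshot(cam)
    if fn: cv2.imwrite('pics/'+fn,cv2.cvtColor(s['img'],cv2.COLOR_RGB2BGR))
    return s
def cloud(s):
    z=s['z_map']; K=s['intrinsics']; v,u=np.mgrid[:z.shape[0],:z.shape[1]]
    P=np.stack([(u-K[0,2])/K[0,0]*z,(v-K[1,2])/K[1,1]*z,z],-1)
    W=(P-s['t'])@s['R']; W[z<=0]=np.nan
    return W
E
python3 - <<'E'
from h import *
for c in ['top','scene']:
    s=snap(c,c+'0.png'); W=cloud(s)
    print(c,'cam',-s['R'].T@s['t'], s['R'][2], s['intrinsics'][0,0])
    for n in ['coarse_disc','medium_disc','fine_disc','clamp_cap','sharpener','storage_post','masking_tape','wedge','nail_tin']:
        for d in trace(c,n)[:2]:
            p=W[d['region']]; p=p[~np.isnan(p[:,0])]
            if len(p): print(n,round(d['conf'],2),d['bbox'],len(p),np.median(p,0).round(),np.percentile(p,2,0).round(),np.percentile(p,98,0).round())
E
```

```text
pics
top cam [ 328.07582418  -99.88573661 1392.66473388] [ 0.07265923 -0.00660426 -0.99733496] 433.9653044628941
coarse_disc 0.96 [185.6, 165.7, 25.3, 26.9] 619 [512. 145.   9.] [472. 106.  -1.] [554. 186.  35.]
medium_disc 0.68 [172.3, 205.4, 31.3, 28.2] 636 [390. 183.  10.] [350. 145.  -1.] [430. 225.  36.]
fine_disc 0.93 [223.9, 181.7, 23.3, 27.4] 638 [464.  26.   9.] [424. -15.  -1.] [504.  68.  36.]
clamp_cap 0.45 [319.6, 168.9, 8.9, 14.9] 119 [ 515. -258.   27.] [ 498. -277.   -2.] [ 532. -242.   34.]
sharpener 0.63 [108.6, 175.7, 54.3, 58.2] 2214 [432. 338.  60.] [350. 273.  12.] [508. 407.  84.]
sharpener 0.27 [403.5, 205.4, 30.6, 30.6] 540 [ 367. -558.   24.] [ 327. -602.    2.] [ 411. -516.   30.]
storage_post 0.91 [349.9, 182.7, 37.2, 33.1] 933 [ 435. -401.   13.] [ 386. -453.    5.] [ 485. -354.   82.]
masking_tape 0.75 [403.6, 207.1, 29.4, 26.9] 448 [ 370. -554.   24.] [ 332. -599.    9.] [ 408. -516.   30.]
masking_tape 0.2 [319.6, 169.5, 9.1, 15.3] 119 [ 514. -258.   27.] [ 498. -275.   -2.] [ 532. -242.   34.]
wedge 0.57 [154.2, 164.0, 24.5, 12.8] 194 [543. 246.  11.]
[... 449 characters left out ...]
disc 0.69 [206.0, 280.4, 38.5, 33.7] 1064 [386. 193.   8.] [349. 145.  -1.] [434. 229.  32.]
fine_disc 0.74 [219.2, 229.1, 36.5, 29.4] 731 [458.  36.   8.] [423. -11.   1.] [504.  70.  32.]
sharpener 0.95 [122.0, 290.6, 75.2, 86.1] 4719 [424. 358.  57.] [349. 282.  16.] [511. 417.  82.]
storage_post 0.8 [304.7, 133.9, 36.6, 28.6] 614 [ 435. -400.   12.] [ 387. -453.    1.] [ 483. -351.   90.]
masking_tape 0.57 [349.4, 117.9, 20.9, 26.3] 417 [ 378. -549.   17.] [ 339. -612.   -4.] [ 413. -513.   26.]
wedge 0.73 [144.8, 274.3, 25.2, 24.9] 200 [546. 236.   8.] [524. 208.   1.] [563. 277.  18.]
nail_tin 0.64 [359.9, 149.2, 7.0, 10.4] 67 [ 314. -429.   42.] [ 308. -440.   23.] [ 319. -394.   61.]
```

```bash
python3 -c "
from rig import env
print(env.current_ee_rot(),env.current_clock(),env.current_gripper_width())"
```

```text
[9.77216955e-01 2.12242834e-01 2.54798082e-05 4.90051851e-05] 1.0 1.0005256298595984
```

View pics/top0.png

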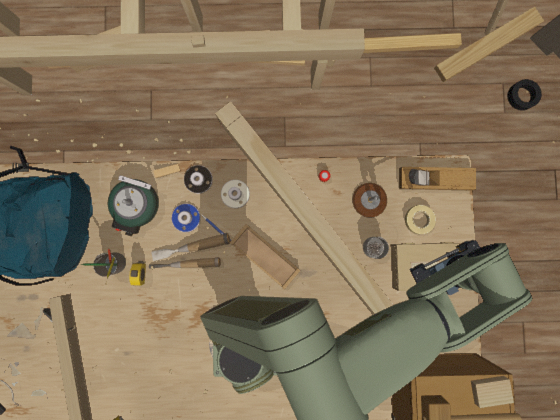

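View pics/scene0.png

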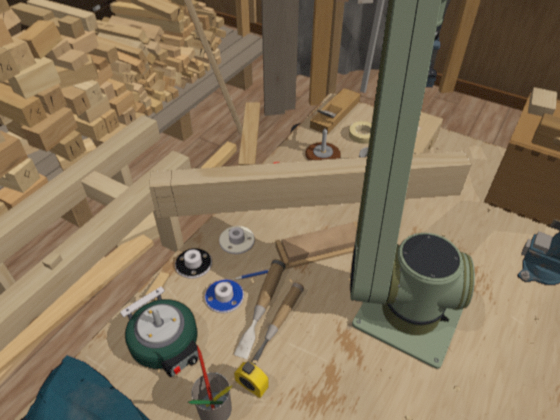

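The networks and the picture agree: in the top view coarse is at (197,179), fine (235,193), medium (185,217), sharpener (133,203), cap (324,175) and post (369,200). Next I rectify around the coarse disc and the sharpener to get their yaws.

```bash
cat >> h.py <<'E'
def rect(s,c,z,h=60,ppm=4.6):
    n=int(2*h*ppm); i,j=np.mgrid[:n,:n]   # rows down = -y, cols right = +x
    X=np.stack([c[0]-h+j/ppm,c[1]+h-i/ppm,np.full(i.shape,z,float)],-1)
    P=X@s['R'].T+s['t']; q=P@s['intrinsics'].T
    uv=(q[...,:2]/q[...,2:]).astype(np.float32)
    return cv2.remap(s['img'],uv[...,0],uv[...,1],cv2.INTER_CUBIC)
def circ(p,r):
    from scipy.optimize import least_squares
    f=lambda c:np.maximum(np.hypot(*(p-c).T)-r,0)
    return least_squares(f,np.median(p,0),loss='soft_l1').x
E
python3 - <<'E'
from h import *
S={c:snap(c) for c in ['top','scene']}
Ws={c:cloud(s) for c,s in S.items()}
def top(n,c0,zl,zh,rm):
    for c in S:
        p=Ws[c].reshape(-1,3); p=p[(p[:,2]>zl)&(p[:,2]<zh)&(np.hypot(p[:,0]-c0[0],p[:,1]-c0[1])<rm)]
        if len(p): print(n,c,len(p),'mean',p.mean(0).round(1),'minmaxmid',((p.min(0)+p.max(0))/2).round(1),(p.max(0)-p.min(0)).round(0))
top('coarse boss',(512,146),26,40,32);top('medium boss',(390,185),26,40,32);top('fine boss',(464,27),26,40,32)
top('cap',(515,-259),20,36,30);top('post pad',(435,-402),8,20,62);top('post rod',(435,-402),50,110,30)
top('flange',(430,340),65,76,48);top('spindle',(430,340),95,125,30)
rows=[np.hstack([rect(S['top'],(512,146),8,50,4),rect(S['scene'],(512,146),8,50,4)]),
      np.hstack([rect(S['top'],(432,340),77,80,2.5),rect(S['scene'],(432,340),77,80,2.5)])]
M=np.hstack([np.vstack([r[:,:400] for r in rows]),np.vstack([r[:,400:] for r in rows])])
M=cv2.resize(M,(600,600)); cv2.imwrite('pics/m1.png',M[...,::-1])
E
```

```text
coarse boss top 108 mean [513.5 145.5  32.5] minmaxmid [513.7 146.6  32.7] [39. 38. 13.]
coarse boss scene 151 mean [514.  146.6  30.3] minmaxmid [514.8 145.3  30.9] [40. 40. 10.]
medium boss top 109 mean [390.8 185.4  32.6] minmaxmid [391.  185.2  32.9] [38. 39. 14.]
medium boss scene 170 mean [391.1 186.8  30.8] minmaxmid [391.6 185.9  30.8] [40. 41.  9.]
fine boss top 104 mean [464.2  27.3  32.8] minmaxmid [463.3  27.1  32.9] [38. 38. 12.]
fine boss scene 130 mean [464.2  28.7  30.1] minmaxmid [465.5  27.   31.1] [40. 42. 10.]
cap top 99 mean [ 514.4 -258.6   27.7] minmaxmid [ 514.2 -258.6   27.7] [35. 32. 15.]
cap scene 8 mean [ 526.2 -268.3   25.3] minmaxmid [ 527.3 -269.2   26.1] [10. 15.  6.]
post pad top 819 mean [ 434.6 -402.8   13.4] minmaxmid [ 435.9 -403.8   13.9] [107. 107.  12.]
post pad scene 425 mean [ 436.8 -401.8   11.5] minmaxmid [ 436.2 -402.1   13.8] [102. 102.  11.]
post rod top 30 mean [ 434.9 -401.4   81.8] minmaxmid [ 436.2 -403.    76.7] [13. 13. 43.]
post rod scene 57 mean [ 435.2 -400.7   73. ] minmaxmid [ 436.4 -403.8   74.4] [15. 17. 48.]
flange top 562 mean [434.7 341.9  70.5] minmaxmid [433.7 341.5  70.4] [88. 90. 11.]
flange scene 1039 mean [434.9 345.3  69.4] minmaxmid [437.2 343.5  70.5] [81. 87. 11.]
spindle top 27 mean [438.6 342.7 109.8] minmaxmid [438.4 345.8 108.3] [12. 15. 26.]
spindle scene 60 mean [437.7 346.4 106.4] minmaxmid [437.9 345.7 105.7] [12. 13. 21.]
```

View pics/m1.png

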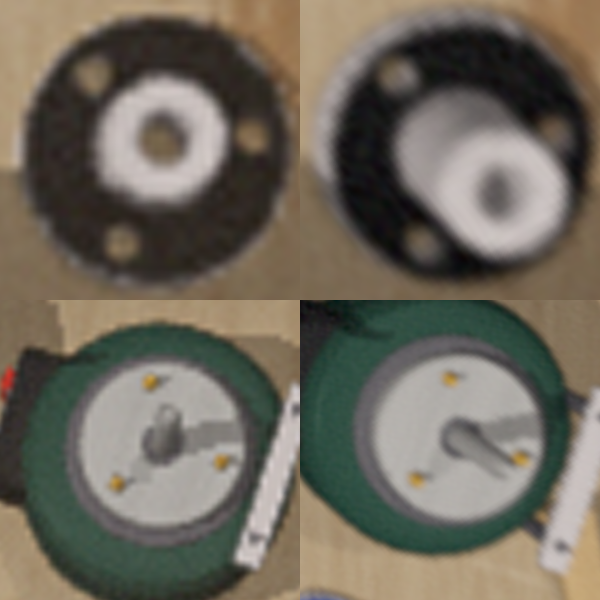

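Measured values:
- Coarse disc: centre about (514.4, 146), yaw about 9.3°.
- Sharpener axis: about (438.7, 345), yaw about -18°. Pin radius comes out at 32.9 mm, as it should.

I'll grip the boss twice at 90° to centre it, turn it by -27.3°, and lower it onto the spindle.

```bash
cat >> h.py <<'E'
def Q(a):  # tool down, closing line (tool y) at a deg
    b=np.deg2rad((a+90)/2); return [np.cos(b),np.sin(b),0,0]
def st(t=''):
    print(t,'tcp',np.round(env.current_eef_pos(),1),'F',np.round(env.current_force(),1),'w',round(env.current_gripper_width()*91,1),'t',round(env.current_clock(),1))
def pick(x,y,z,a,op,up=230,sq=True):
    env.gripper_to(op/91)
    a1=a-90 if sq else a
    env.reach([x,y,up],Q(a1)); 
    env.move_l([x,y,z],rate=180,stop_force=15); st('down')
    if sq:
        env.gripper_to(0); st('sq1'); env.gripper_to(op/91)
        env.move_l([x,y,z],Q(a),rate=60)
    env.gripper_to(0); st('grip')
E
python3 - <<'E'
from h import *
pick(514.4,146.1,11,99.3,58)
env.move_l([514.4,146.1,170],rate=150); st('lift')
env.reach([438.7,345.1,170],Q(72)); st('over')
E
```

```text
down tcp [515.1 146.3  11.8] F [ 0.8  1.4 -0.5] w 58.0 t 5.7
sq1 tcp [515.  146.2  11.6] F [-0.3  0.6  3.7] w 39.5 t 6.1
grip tcp [514.4 146.   11. ] F [-0.6 -0.5  0.6] w 39.3 t 8.8
lift tcp [513.6 145.9 169. ] F [-0.3 -0.4 -3.2] w 39.0 t 10.0
over tcp [438.8 344.3 169.4] F [-0.5  0.4 -2.4] w 38.9 t 10.8
```

```bash
python3 - <<'E'
from h import *
print(env.move_l([438.7,345.1,100],rate=60,stop_force=8)); st('on spindle')
if env.current_eef_pos()[2]<105:
    print(env.move_l([438.7,345.1,84],rate=30,stop_force=6)); st('pins')
    print(env.move_l([438.7,345.1,80.5],rate=15,stop_force=6)); st('home?')
snap('scene','p1.png'); s=snap('top'); 
im=np.hstack([snap('scene')['img'][270:390,100:240],s['img'][150:270,70:210]]); cv2.imwrite('pics/p1.png',cv2.resize(im,None,fx=2.8,fy=2.8,interpolation=2)[...,::-1])
E
```

```text
False
on spindle tcp [438.9 345.3 100.5] F [-0.1 -0.2 -1.8] w 38.6 t 12.2
False
pins tcp [438.7 345.1  83.9] F [-0.3  0.5 -2.7] w 38.8 t 12.8
True
home? tcp [438.9 345.3  81. ] F [ 0.3 -0.2  5.5] w 38.5 t 13.1
```

View pics/p1.png

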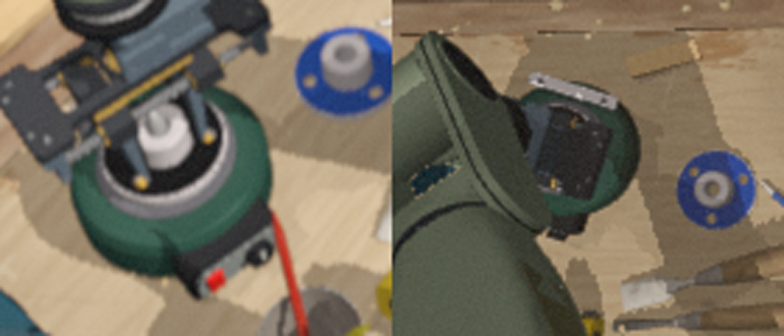

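Tip at 81.0 means the disc's underside is at 70, fully home. The picture agrees: the black disc is flush with brass pins showing in its holes. Now the cap.

```bash
python3 - <<'E'
from h import *
env.gripper_to(56/91); env.dwell(0.2)
env.move_l([438.7,345.1,230],rate=150)
x,y=514.4,-258.6
env.reach([x,y,230],Q(10))
print(env.move_l([x,y,5],rate=150,stop_force=12)); st('down')
env.gripper_to(0); st('sq'); env.gripper_to(56/91)
env.move_l([x,y,5],Q(65),rate=60); env.gripper_to(0); st('grip')
env.move_l([x,y,230],rate=150); st('lift')
env.reach([438.7,345.1,230],Q(72)); 
s=snap('top'); s2=snap('scene')
r=np.hstack([rect(s2,(438.7,345.1),78,60,3),rect(s2,(438.7,345.1),102,60,3)]); 
cv2.imwrite('pics/c1.png',np.hstack([r,cv2.resize(s2['img'][200:390,60:200],(265,360))])[:,:800,::-1] if 0 else r[...,::-1])
E
```

```text
False
down tcp [ 515.  -258.9    5.8] F [ 0.2  0.6 -0.1] w 55.7 t 18.9
sq tcp [ 514.7 -258.7    5.4] F [-0.1  0.3  2.4] w 35.3 t 19.4
grip tcp [ 514.4 -258.6    5. ] F [-1.1  0.3 -0.2] w 35.1 t 21.5
lift tcp [ 514.  -258.4  229.1] F [-0.2  0.2 -1. ] w 35.2 t 23.1
```

View pics/c1.png

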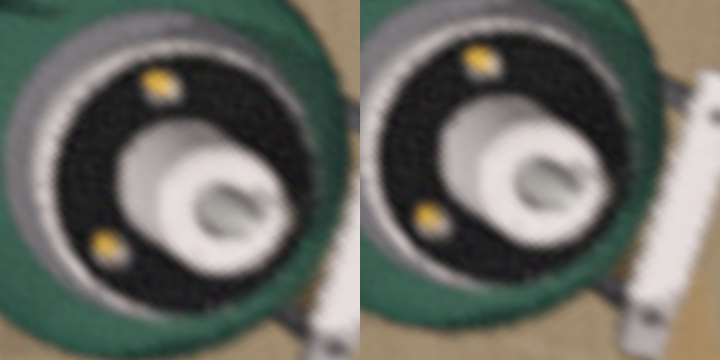

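The black disc lies flat with pins standing in both visible holes, at (160,85) and (108,245) in the left view. Now the cap goes on.

```bash
python3 - <<'E'
from h import *
env.move_l([438.7,345.1,130],rate=120)
print(env.move_l([438.7,345.1,112],rate=30,stop_force=8)); st('a')
if env.current_eef_pos()[2]<114:
    print(env.move_l([438.7,345.1,105.5],rate=15,stop_force=6)); st('b')
E
```

```text
False
a tcp [438.7 345.2 112. ] F [ 0.3 -0.7  0.3] w 35.3 t 27.1
True
b tcp [438.8 345.2 107. ] F [-0.9 -0.2  3.6] w 34.8 t 27.5
```

The cap is seated (tip at 107, so its underside is at 102). I'll release it and move the fine disc to the post.

```bash
cat >> h.py <<'E'
PX,PY=436.0,-402.8
def store(x,y,a1,a2,zh):
    env.gripper_to(58/91)
    env.reach([x,y,230],Q(a1)); print(env.move_l([x,y,11],rate=150,stop_force=12)); st('down')
    env.gripper_to(0); env.gripper_to(58/91)
    env.move_l([x,y,11],Q(a2),rate=60); env.gripper_to(0); st('grip')
    env.move_l([x,y,240],rate=150)
    env.reach([PX,PY,240],Q(-43)); env.move_l([PX,PY,125],rate=150)
    print(env.move_l([PX,PY,90],rate=40,stop_force=8)); st('post')
    if env.current_eef_pos()[2]<93:
        print(env.move_l([PX,PY,zh+11+5],rate=80,stop_force=8)); print(env.move_l([PX,PY,zh+10.3],rate=15,stop_force=6)); st('home')
E
python3 - <<'E'
from h import *
env.gripper_to(52/91); env.dwell(0.2); env.move_l([438.7,345.1,230],rate=150); st('up')
store(464.3,27.2,10,65,14)
E
```

```text
up tcp [438.2 344.7 229. ] F [ 0.  -0.   0.2] w 52.0 t 29.2
False
down tcp [464.9  27.3  11.6] F [ 0.4  0.6 -0.1] w 58.1 t 32.3
grip tcp [464.3  27.2  11. ] F [-0.3  0.  -0.1] w 38.9 t 34.8
False
post tcp [ 436.  -402.8   90.1] F [ 1.4  0.2 -4. ] w 38.7 t 40.0
False
True
home tcp [ 436.1 -402.9   25. ] F [0.2 0.1 4.3] w 39.0 t 41.3
```

```bash
python3 - <<'E'
from h import *
env.gripper_to(58/91); env.dwell(0.2); env.move_l([PX,PY,240],rate=150)
store(391.1,185.5,25,115,46)
if abs(env.current_eef_pos()[2]-57)<1.5:
    env.gripper_to(60/91); env.dwell(0.2); env.move_l([PX,PY,240],rate=150)
    env.reach([400,-60,300],Q(0)); st('clear')
a=snap('top','top9.png')['img']; b=snap('scene')['img']
r=np.hstack([cv2.resize(a[140:290,90:450],(720,300),interpolation=2)]); r2=np.hstack([cv2.resize(b[90:190,250:430],(360,200)),cv2.resize(b[270:370,100:280],(360,200))])
cv2.imwrite('pics/end.png',np.vstack([r,r2])[...,::-1])
E
```

```text
False
down tcp [391.6 185.7  11.5] F [-0.5  0.1  0.3] w 58.0 t 47.5
grip tcp [391.1 185.5  11. ] F [ 0.6 -0.1 -0.2] w 38.8 t 50.6
False
post tcp [ 436.  -402.8   90.1] F [ 0.3 -0.1 -3. ] w 38.8 t 56.3
False
True
home tcp [ 436.  -402.8   57. ] F [0.  0.4 5.1] w 38.4 t 57.2
clear tcp [400.5 -60.6 299.8] F [-0.3 -0.6  0.7] w 60.0 t 60.6
```

View pics/end.png

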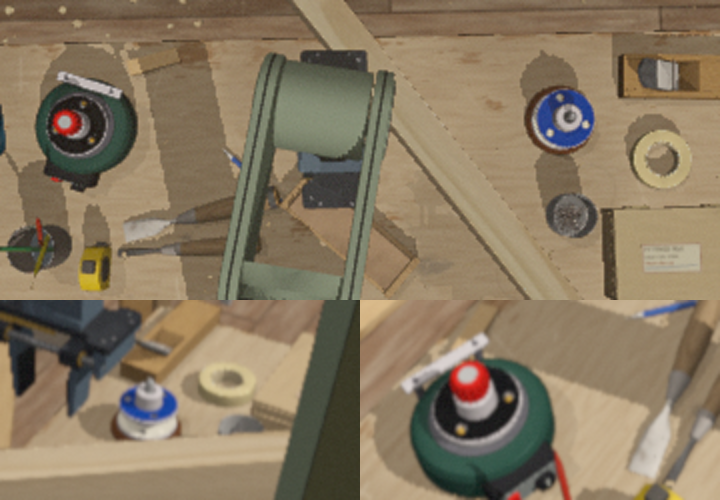

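The picture shows the red cap upright on the black disc (66,122), with the parallax offset expected at its height. The blue disc is on top of the white one on the post (565,117). The tape, wedge and tin have not moved.

```bash
python3 -c "
from rig import order
print(order.finish_job())"
```

```text
the job is handed in; nothing more can be done
None
```

The job is handed in at about 61 s of the 120 s: the coarse disc is fully home on the drive pins with the red cap on it, the fine disc is on the storage post with the medium on top, and the tape, wedge and tin were left alone.

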